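# Change the scan gear of a monochromator at its H-gate

## Robot

A 6-joint arm with a two-finger parallel gripper is mounted at the origin on the work surface. World frame = base frame: x ahead of the robot, y to its left, z up, the work surface at z = 0. Lengths are in m, angles in rad, forces in N, time in s.
With the tool pointing down it reaches from about 0.25 to 0.775 m from the base axis. Payload 4 kg.
Tool frame: the origin (TCP) lies on the centre line of the jaws, within the pads' length; the fingertips stand 8 mm ahead of it and the grasp point (between the pads) lies 11 mm behind it (env.finger_overhang is the distance from the TCP to the fingertips, in m); z points along the fingers, x is the direction in which the jaws open and shut, and the axes are right-handed (so a half turn about z gives the same grasp; the last joint's range is limited). The gripper opens to 94 mm and grips with 3 to 60 N. Pads are 16 mm wide; open, the fingers measure 119 mm over their backs; the gripper's body (75 mm by 177 mm) begins 78 mm behind the grasp point.
Start: joints at [-1.329, 0.087, 1.371, -0, 1.684, -0.103], TCP at [0.186, -0.518, 0.214] pointing down, gripper open.
Joint ranges: [-3.1, 3.1], [-0.76, 2.03], [0.27, 2.55], [-1.08, 4.22], [0.17, 2.65], [-2.57, 2.57]. Speed limits (rad/s): [2.79, 2.79, 3.14, 3.14, 3.14, 3.14].

## Interface

Orientations are given as a 3x3 rotation matrix whose columns are the frame's x, y, z axes.
In Python, from rig import env, snapshot, job gives the robot as it stands. The module is installed in compiled form; this text tells all that it offers.
- The arm moves only by the tool send_rows, never from a script. Its argument "commands" is a list that holds one entry, the list of rows, each a list of 7 numbers: the shift along the tool's x, y, z in m, then the turn, a rotation vector about the tool's x, y, z in degrees, then the closure, from 0 (fully open) to 1 (shut). A call has 1 to 12 rows; each row is the pose to reach, as a shift and turn from the pose measured when the call began, along the tool's axes at that moment; what a row does not reach only later rows make up. A row lasts 1/10 s, in which the tool goes at most 50 mm and 8.59 degrees, less where a joint would pass 70% of its speed; a pose out of reach is approached as far as the arm can. A call with a gripper value outside its range is refused whole. The fingers move at their own pace and stop on an object; "force" is the grip in N (left out, the last holds). Time passes only in rows, so rows that repeat a pose let the fingers close. It gives the time, the measured TCP pose, the force and the opening at its end, in the units of the state.
- env.get_state(): the state, without advancing time (a new reading comes with each control period).
- snapshot(name): name is "scene" or "top" or "wrist"; returns a dict with "img" (400x640x3 uint8, red, green, blue), "z_map" (400x640 float32, m along the optical axis (not along the pixel's ray), 0 where there is no reading), "intrinsics" (3x3 intrinsics, pixels), "pose" (4x4, takes a point from camera to world coordinates); the wrist camera has in their place "T_tool_cam" (4x4, takes a point from camera to tool coordinates, whose origin is the TCP and whose axes are the tool frame's). Camera axes: x right, y down, z forward; pixel columns grow to the right and rows downward; lengths in m; the calibration is good to about 2 mm. A picture is of the moment at which its call begins: read the wrist's pose just before it.
- job.finish_job(): hands the job in, once; it reports no verdict.
The state is a dict: "time": time; "q": joint angles; "qvel": joint speeds; "joint_efforts": joint torques, N m; "eef_pos": TCP position; "ee_rot": TCP orientation; "force": force on the tool from outside, world axes, zero at the start; "moment": the same for the moment, N m; "finger_gap": opening from 0.0 (shut) to 1.0 (fully open).
Only numpy, scipy, OpenCV 4.12 (cv2) and the standard library are available. Lean on these libraries where they do the work, as an engineer would, in place of code of your own. Each camera call takes 0.05 s, during which the arm holds its last target.

## Task

Change the gear of the monochromator's scan drive for the next scan: push the gearbox's ball-headed lever along the slot it stands in to neutral, across the H-gate, and fully home to the end of the other slot, the end marked with the green disc. Only push the lever from the side with the fingertips or the outside of the fingers, never pinch it between them, do not ram it against the gate, leave everything else on the table where it stands, and finish clear of the lever.

Things in the scene. Friction and masses are not known exactly. Their poses are not given: they have to be found in the camera images.
- gearbox: the monochromator and its scan-drive gearbox, one heavy fixed unit. Origin on the table under the middle of the gearbox's H-gate; x points away from the operator along the slots, y to the left, z up. Gearbox: grey casting 150 x 150 mm, foot flange 190 x 170 mm. On its -y side a black motor, 79 mm tall, reaches to y = -165 mm; on its +y side a shaft coupling leads to the monochromator
- gate_centre (a point): middle of the H, on top of the steel gate plate (130 mm in x, 120 mm in y, 125 mm above the table); axes as the gearbox's. The H: two slots along x at y = +20 and -20 mm, each 14 mm wide and 50 mm long (x -25 to +25 mm), joined by the neutral channel along y, 16 mm wide (x -8 to +8 mm). Four slot ends; the corners at the crossings are rounded at 4 mm
- mono_lid (a point): middle of the lid of the cream monochromator, 135 mm above the table, 215 mm to the left (+y) of the H's middle. It measures 286 mm in x and 206 mm in y; black slit tubes on both its ends reach to 190 mm from its middle in x, about 90 mm above the table, slit micrometers to 136 mm
- lever: gear lever: steel stem 10 mm in diameter with a black ball knob, up through the H-gate. Origin at the universal joint it tilts on, 47 mm above the table under the H's middle; z runs up the stem. It cannot be lifted, stays where it is left (stiff: about 3 N at the knob moves it) and is stopped by the gate's walls. It starts anywhere along the left-hand slot (y = +20 mm), from end to end
- knob (a point): centre of the ball knob, 32 mm in diameter, 140 mm up the stem from its pivot, 187 mm above the table when upright, about 178 mm in a slot end. Against a slot end it stands about 35 mm from the H's middle in x and, give or take 4 mm, 35 mm in y; in neutral it can cross when within about 8 mm of x = 0
- stem (a point): the point of the stem 75 mm up from its pivot, at the height of the gate plate. Against a slot end it lies about 19 mm in x and 19 mm in y from the H's middle
- neck (a point): the stem just under the knob, 115 mm up from its pivot
- mark_green: the green enamel disc, 18 mm in diameter, 2 mm thick, pegged to the gate plate 23 mm past the end of its slot: 48 mm from the middle of the H in x (near or far, it differs) and 20 mm in y, always on the right-hand slot (-y). Origin at the centre of its underside
- mark_yellow: the yellow disc, same size, at the other end of the right-hand slot
- mark_red: the red disc, same size, at one end of the left-hand slot (+y)
- mark_blue: the blue disc, same size, at the other end of the left-hand slot
- post: a short bare aluminium optical post, 25 mm in diameter and 68 mm tall, standing loose in front of the gearbox; origin under its centre
- ball_driver: an orange-handled driver, 170 mm long, lying loose beyond the gearbox; origin on the table under its middle
- slit_cap: a round black plastic cap, 44 mm in diameter and 20 mm tall, lying loose, open side up, on the monochromator's lid; origin under its centre
- well_plate: a clear 24-well plate, 127 x 85 x 14 mm, lying loose on the table; origin under its centre
- lens: a lens in a black ring on a post and round base, 124 mm tall, base 64 mm wide, standing loose to the right of the gearbox; origin under its centre
- solvent: an amber bottle with a white cap, 68 mm in diameter and 150 mm tall, standing loose on the right; origin under its centre
- goggles: safety goggles with green lenses, about 140 x 150 x 52 mm, standing loose on the right; origin on the table under them

How it is judged:
At the end, for the whole second after the job is handed in: the lever rests at the green disc's end of the right-hand slot: the stem, at the height of the gate plate, lies within 32.5 mm of the disc's centre in plan (about 29.5 mm when against the end; so at most 3 mm short, 5 to 6 mm at the knob) (horizontal distance between stem and mark_green below 0.0325 m and angular speed of lever below 0.05 rad/s); the robot touches nothing.
It fails at once if the lever is held between the fingers (the point between the finger pads within 12 mm, in plan, of the knob's centre or of the stem just under it, while the fingers touch the lever) ((horizontal distance between the grasp point and knob below 0.012 m and contact force between the fingers and lever above 0.3 N) or (horizontal distance between the grasp point and neck below 0.012 m and contact force between the fingers and lever above 0.3 N)).
It fails at once if the fingers ram the lever with more than 45 N (contact force between the fingers and lever above 45 N).
It fails at once if a loose bystander is moved by more than 20 mm (distance of any of post, ball_driver, slit_cap, well_plate, lens, solvent, goggles from where it was at the start of the episode above 0.02 m).
It also fails if it takes over 48 s, if anything falls off the work surface, if the arm or the gripper's body presses on something with over 40 N, if the wrist force passes 120 N, or if a joint passes its speed limit or range.

## Working session

There is one attempt and no reset: what is moved stays moved. The work goes in short steps, Python scripts to look and compute and a tool call to move; the robot and the scene stay as the last step left them, time stands still between calls to the robot, and variables do not carry over. Pictures are saved under pics/ and viewed, and the job is handed in when it is done.

Besides the shell and the picture viewer there is one more tool, called after "Emit:" as a command line: name --argument value ..., lists and objects as JSON in quotes. send_rows: Moves the arm, as the interface text tells. Its arguments: {"type":"object","properties":{"commands":{"type":"array"},"force":{"type":"number"}},"required":["commands"]}

```bash
mkdir -p pics
cat > h.py <<'E'
import numpy as np, cv2
from rig import env, snapshot, job
def save(s,n): cv2.imwrite('pics/'+n,cv2.cvtColor(s['img'],cv2.COLOR_RGB2BGR))
def cloud(s,pose=None):
    P=s['pose'] if pose is None else pose
    z=s['z_map']; K=s['intrinsics']; v,u=np.mgrid[:z.shape[0],:z.shape[1]]
    c=np.stack([(u-K[0,2])/K[0,0]*z,(v-K[1,2])/K[1,1]*z,z],-1)
    w=c@P[:3,:3].T+P[:3,3]; w[z==0]=np.nan
    return w
E
python3 - <<'E'
from h import *
for n in ('scene','top'):
    s=snapshot(n); save(s,n+'0.png'); np.savez('pics/'+n+'0.npz',**s)
    print(n,s['pose'].round(3).tolist())
st=env.get_state(); print({k:np.round(v,3).tolist() for k,v in st.items()})
E
```

```text
scene [[-0.495, 0.634, -0.595, 1.186], [0.869, 0.358, -0.342, 0.36], [-0.003, -0.686, -0.728, 0.906], [0.0, 0.0, 0.0, 1.0]]
top [[0.007, -0.992, 0.128, 0.357], [-1.0, -0.008, -0.002, 0.016], [0.003, -0.128, -0.992, 1.416], [0.0, 0.0, 0.0, 1.0]]
{'time': 0.1, 'q': [-1.329, 0.088, 1.372, -0.0, 1.684, -0.103], 'qvel': [0.001, -0.002, -0.004, 0.001, 0.0, 0.001], 'joint_efforts': [0.001, -34.125, -30.33, 0.072, 0.03, -0.0], 'eef_pos': [0.186, -0.517, 0.212], 'ee_rot': [[0.338, -0.941, -0.0], [-0.941, -0.338, 0.002], [-0.002, -0.0, -1.0]], 'force': [0.102, -0.974, -0.549], 'moment': [-0.005, 0.016, 0.037], 'finger_gap': 0.996}
```

View pics/scene0.png

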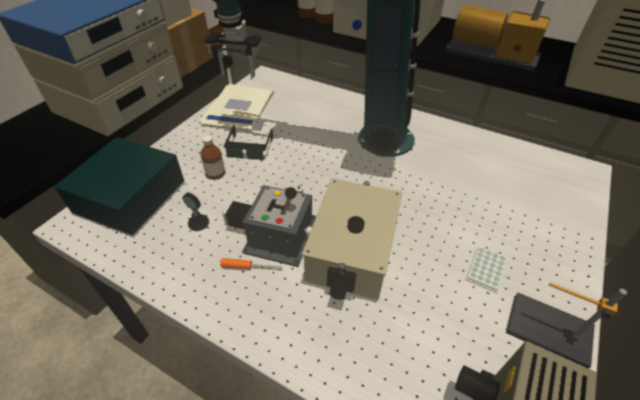

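View pics/top0.png

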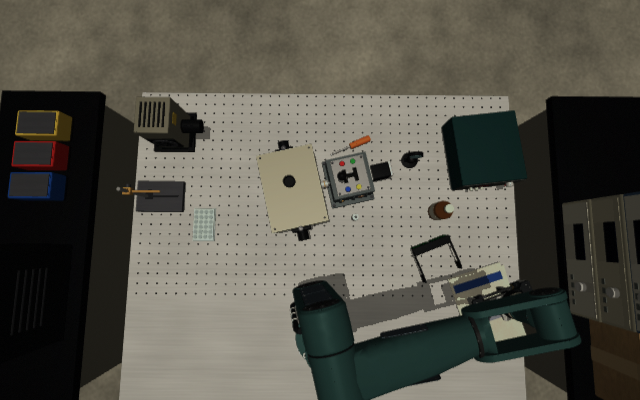

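The top view shows the gearbox at about (348,178), with red and green discs at the far end, blue and yellow at the near end, and the post at (354,217). I'll zoom in and measure.

Run:
```python
from h import *
s=dict(np.load('pics/top0.npz')); W=cloud(s); im=s['img']
cv2.imwrite('pics/topz.png',cv2.resize(cv2.cvtColor(im[140:230,310:400],cv2.COLOR_RGB2BGR),None,fx=6,fy=6,interpolation=cv2.INTER_CUBIC))
s2=dict(np.load('pics/scene0.npz')); W2=cloud(s2); im2=s2['img']
cv2.imwrite('pics/scz.png',cv2.resize(cv2.cvtColor(im2[170:270,220:320],cv2.COLOR_RGB2BGR),None,fx=6,fy=6,interpolation=cv2.INTER_CUBIC))
for nm,I,w,box in (('top',im,W,(140,215,310,390)),('scene',im2,W2,(180,235,240,310))):
    hsv=cv2.cvtColor(I,cv2.COLOR_RGB2HSV); a,b,c,d=box
    m0=np.zeros(I.shape[:2],bool); m0[a:b,c:d]=1; m0&=(hsv[...,1]>130)&(hsv[...,2]>80)
    for col,lo,hi in (('red',-8,8),('yel',20,35),('grn',45,85),('blu',100,130)):
        h=hsv[...,0].astype(int); h=np.where(h>170,h-180,h)
        m=m0&(h>=lo)&(h<=hi); v,u=np.nonzero(m)
        if len(v): print(nm,col,len(v),u.mean().round(1),v.mean().round(1),np.nanmedian(w[m],0).round(4),np.nanmean(w[m],0).round(4))
    m=np.zeros(I.shape[:2],bool); m[a:b,c:d]=1; m&=w[...,2]>.15
    print(nm,'knob px',m.sum(),np.nanmean(w[m],0).round(4),w[m].min(0).round(4),w[m].max(0).round(4))
```

```text
top red 20 341.8 163.2 [ 0.6329 -0.0637  0.1271] [ 0.6324 -0.0629  0.1272]
top yel 19 358.4 186.2 [ 0.5492 -0.1216  0.1278] [ 0.5487 -0.1226  0.1277]
top grn 15 352.4 160.6 [ 0.6414 -0.1002  0.1283] [ 0.6423 -0.1014  0.1286]
top blu 19 347.6 188.8 [ 0.5385 -0.0851  0.1263] [ 0.5392 -0.0841  0.1266]
top knob px 65 [ 0.5766 -0.0567  0.193 ] [ 0.5638 -0.0704  0.1842] [ 0.5925 -0.0426  0.202 ]
scene red 28 278.7 219.9 [ 0.6359 -0.0608  0.1254] [ 0.6358 -0.0605  0.1254]
scene yel 23 277.1 192.5 [ 0.5508 -0.1209  0.1253] [ 0.5511 -0.1208  0.1252]
scene grn 18 264.7 216.6 [ 0.6448 -0.0995  0.1257] [ 0.6443 -0.0994  0.1254]
scene knob px 128 [ 0.5869 -0.054   0.1847] [ 0.5699 -0.0685  0.1551] [ 0.5979 -0.0409  0.1983]
```

View pics/topz.png

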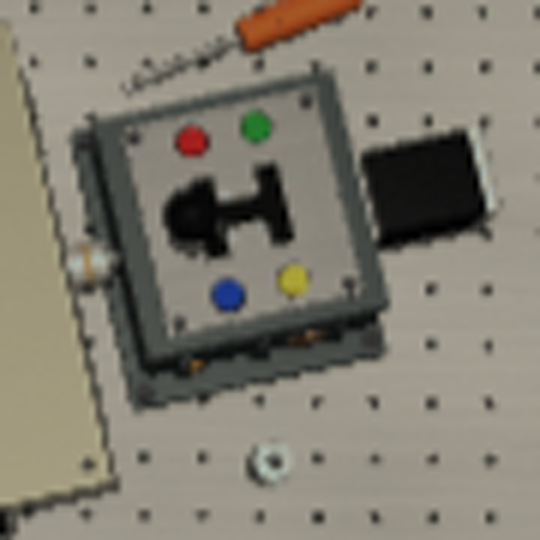

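View pics/scz.png

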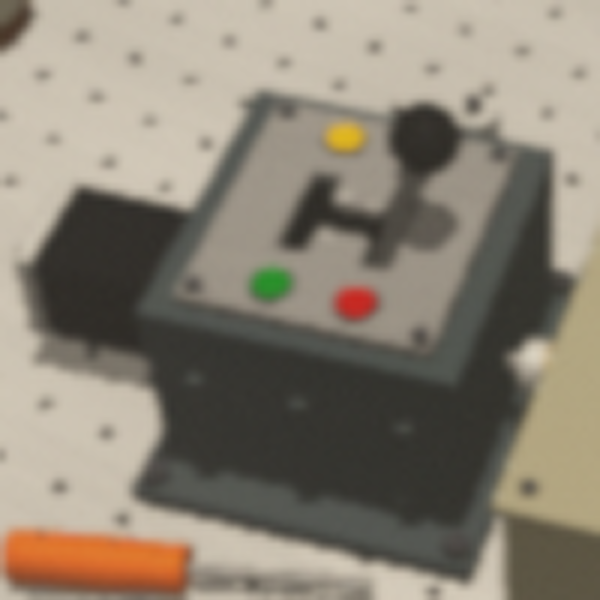

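```bash
cat >> h.py <<'E'
from scipy.optimize import least_squares
G=np.array([0.592,-0.0918]); A=0.226
def setG(g,a):
    global G,A; G=np.array(g);A=a
def togb(p):
    p=np.asarray(p)-np.r_[G,0][:len(p)]; c,s=np.cos(A),np.sin(A)
    return np.r_[c*p[0]+s*p[1],-s*p[0]+c*p[1],p[2:]]
def toworld(p):
    c,s=np.cos(A),np.sin(A); return np.r_[c*p[0]-s*p[1]+G[0],s*p[0]+c*p[1]+G[1]]
def discs(W,I,box):
    hsv=cv2.cvtColor(I,cv2.COLOR_RGB2HSV); a,b,c,d=box
    m0=np.zeros(I.shape[:2],bool); m0[a:b,c:d]=1; m0&=(hsv[...,1]>110)&(hsv[...,2]>60)&(abs(W[...,2]-.127)<.01)
    h=hsv[...,0].astype(int); h=np.where(h>170,h-180,h); o={}
    for col,lo,hi in (('red',-8,8),('yel',20,35),('grn',45,85),('blu',100,130)):
        m=m0&(h>=lo)&(h<=hi)
        if m.sum()>8: o[col]=np.nanmean(W[m],0)
    return o
def fitgate(o,far_right='grn'):
    N={'grn':(.048,-.02),'yel':(-.048,-.02),'red':(.048,.02),'blu':(-.048,.02)}
    def f(p):
        c,s=np.cos(p[2]),np.sin(p[2]); return np.concatenate([[c*N[k][0]-s*N[k][1]+p[0]-o[k][0],s*N[k][0]+c*N[k][1]+p[1]-o[k][1]] for k in o])
    r=least_squares(f,[.59,-.09,.22]); return r.x,np.abs(r.fun).max()
def knob(W,box,c0):
    a,b,c,d=box; w=W[a:b,c:d].reshape(-1,3); w=w[~np.isnan(w[:,0])]
    c=np.array(c0,float)
    for R in (.03,.022,.02,.02):
        q=w[(np.linalg.norm(w-c,axis=1)<R)&(w[:,2]>.168)]
        r=least_squares(lambda x:np.linalg.norm(q-x,axis=1)-.016,c,loss='soft_l1',f_scale=.002); c=r.x
    return c,len(q),np.abs(r.fun).mean()
E
python3 - <<'E'
from h import *
for n,box in (('top',(140,215,310,390)),('scene',(180,235,240,310))):
    s=dict(np.load(f'pics/{n}0.npz')); W=cloud(s); o=discs(W,s['img'],box); g,e=fitgate(o); print(n,list(o),g.round(4),e.round(4))
    k=knob(W,box,[.58,-.056,.182]); setG(g[:2],g[2])
    import h; 
    print(k[0].round(4),k[1:],'gb',h.togb(k[0]).round(4))
    a,b,c,d=box
    p=W[a:b,c:d].reshape(-1,3); pl=p[(abs(p[:,2]-.125)<.012)]; print('plate z',np.median(pl[:,2]))
    if n=='top':
        p=W.reshape(-1,3); i=W[205:228,343:365].reshape(-1,3); i=i[i[:,2]>.03]; print('post',i.mean(0).round(3),i.max(0).round(3),len(i))
E
```

```text
top ['red', 'yel', 'grn', 'blu'] [ 0.5905 -0.0923  0.2304] 0.0005
[ 0.5782 -0.0579  0.1821] (63, np.float64(0.000998684383463898)) gb [-0.0041  0.0363  0.1821]
plate z 0.12563823242395245
post [ 0.445 -0.116  0.061] [ 0.457 -0.105  0.073] 39
scene ['red', 'yel', 'grn'] [ 0.5937 -0.0905  0.2323] 0.0003
[ 0.5802 -0.0576  0.1803] (114, np.float64(0.0010893226513673505)) gb [-0.0055  0.0351  0.1803]
plate z 0.12237394201472762
```

```bash
sed -i 's/^G=.*/G=np.array([0.592,-0.0915]); A=0.231/' h.py
cat >> h.py <<'E'
from scipy.spatial.transform import Rotation as Ro
def plan(gb,z,yawoff=0):
    """tool-frame shift(mm) and turn(deg) to gb xy, z; tool x = -gy rotated by yawoff deg about world z"""
    st=env.get_state(); R=np.array(st['ee_rot']); p=np.array(st['eef_pos'])
    t=np.r_[toworld(gb),z]; a=A-np.pi/2+np.radians(yawoff)
    x=np.array([np.cos(a),np.sin(a),0]); zz=np.array([0,0,-1.]); Rt=np.c_[x,np.cross(zz,x),zz]
    return (R.T@(t-p)*1000).round(1), np.degrees(Ro.from_matrix(R.T@Rt).as_rotvec()).round(2)
def stat():
    st=env.get_state(); print('t',round(st['time'],2),'gb tcp',togb(st['eef_pos']).round(4),'F',np.round(st['force'],1),'gap',round(st['finger_gap'],2),'q',np.round(st['q'],2))
E
python3 - <<'E'
from h import *
s=snapshot('wrist'); print(s['T_tool_cam'].round(3),s['intrinsics'].round(0))
print(plan((0,.075),.30)); print(plan((-.02,.08),.32)); stat()
E
```

```text
[[ 1.     0.001 -0.001 -0.001]
 [-0.     0.965  0.263 -0.077]
 [ 0.001 -0.263  0.965 -0.172]
 [ 0.     0.     0.     1.   ]] [[285.   0. 321.]
 [  0. 285. 198.]
 [  0.   0.   1.]]
(array([-338. , -534.7,  -86.8]), array([-0.  ,  0.1 ,  6.52]))
(array([-345.3, -515.4, -106.8]), array([-0.  ,  0.1 ,  6.52]))
t 0.15 gb tcp [-0.4929 -0.3214  0.2126] F [ 0.6 -1.1 -0.8] gap 1.0 q [-1.33  0.09  1.37 -0.    1.68 -0.1 ]
```

Emit:
send_rows --commands '[[[0,0,-0.09,0,0,0,1],[0,0,-0.09,0,0,0,1],[-0.34,-0.53,-0.09,0,0,6.5,1],[-0.34,-0.53,-0.09,0,0,6.5,1],[-0.34,-0.53,-0.09,0,0,6.5,1],[-0.34,-0.53,-0.09,0,0,6.5,1],[-0.34,-0.53,-0.09,0,0,6.5,1],[-0.34,-0.53,-0.09,0,0,6.5,1],[-0.34,-0.53,-0.09,0,0,6.5,1],[-0.34,-0.53,-0.09,0,0,6.5,1],[-0.34,-0.53,-0.09,0,0,6.5,1],[-0.34,-0.53,-0.09,0,0,6.5,1]]]' --force 20

```text
time: 1.35
eef_pos: [0.4914, -0.1191, 0.3029]
ee_rot: [[0.229, -0.973, -0.001], [-0.973, -0.229, 0.001], [-0.002, 0.0, -1.0]]
force: [-0.2, -0.8, -0.6]
finger_gap: 0.022
```

Run:
```python
from h import *
print(plan((-.01,.08),.30)); stat()
```

```text
(array([-83.8, -94.3,   3. ]), array([0.01, 0.09, 0.02]))
t 1.35 gb tcp [-0.1042 -0.0038  0.3029] F [-0.2 -0.8 -0.6] gap 0.02 q [-0.35 -0.01  1.3   0.    1.86  0.99]
```

Emit:
send_rows --commands '[[[-0.084,-0.094,0.003,0,0,0,1],[-0.084,-0.094,0.003,0,0,0,1],[-0.084,-0.094,0.003,0,0,0,1],[-0.084,-0.094,0.003,0,0,0,1],[-0.084,-0.094,0.003,0,0,0,1],[-0.084,-0.094,0.003,0,0,0,1]]]'

```text
time: 1.95
eef_pos: [0.5632, -0.0167, 0.3001]
ee_rot: [[0.228, -0.974, -0.001], [-0.974, -0.228, 0.001], [-0.001, 0.001, -1.0]]
force: [0.1, -0.9, 0.2]
finger_gap: 0.007
```

```bash
cat >> h.py <<'E'
def wrist(name,c0,box=(0,400,0,640)):
    st=env.get_state(); T=np.eye(4); T[:3,:3]=st['ee_rot']; T[:3,3]=st['eef_pos']
    s=snapshot('wrist'); P=T@s['T_tool_cam']; save(s,name+'.png'); np.savez('pics/'+name+'.npz',P=P,**s)
    W=cloud(s,P); o=discs(W,s['img'],box)
    g=None
    if len(o)>=2: g=fitgate(o); print('gate',list(o),g[0].round(4),g[1].round(4))
    k=knob(W,box,c0); print('knob',k[0].round(4),k[1:],'gb',togb(k[0]).round(4))
    if g is not None:
        global G,A; G0,A0=G,A; G,A=g[0][:2],g[0][2]; print('gb by own gate',togb(k[0]).round(4)); G,A=G0,A0
    return s,P,W
E
python3 - <<'E'
from h import *
stat(); wrist('w1',[.579,-.0577,.182])
E
```

```text
t 1.95 gb tcp [-0.0109  0.0794  0.3001] F [ 0.1 -0.9  0.2] gap 0.01 q [-0.13  0.12  1.17  0.    1.86  1.21]
gate ['red', 'yel', 'grn', 'blu'] [ 0.5907 -0.0888  0.2306] 0.0002
knob [ 0.5766 -0.0548  0.1826] (740, np.float64(0.0003825282678003097)) gb [-0.0066  0.0392  0.1826]
gb by own gate [-0.006   0.0363  0.1826]
```

View pics/w1.png

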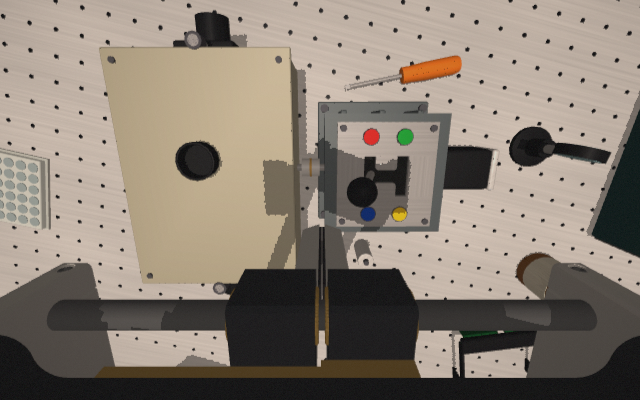

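```bash
sed -i 's/^G=.*/G=np.array([0.591,-0.0895]); A=0.231/' h.py
python3 - <<'E'
from h import *
stat(); print(plan((-.055,.036),.178))
E
```

```text
t 2.0 gb tcp [-0.0105  0.077   0.3003] F [ 1.3 -0.4  0.5] gap 0.01 q [-0.13  0.12  1.17  0.    1.86  1.21]
(array([ 41.2,  44.4, 122.2]), array([ 0.01,  0.06, -0.08]))
```

Emit:
send_rows --commands '[[[0.041,0.044,0,0,0,0,1],[0.041,0.044,0,0,0,0,1],[0.041,0.044,0.04,0,0,0,1],[0.041,0.044,0.08,0,0,0,1],[0.041,0.044,0.11,0,0,0,1],[0.041,0.044,0.122,0,0,0,1],[0.041,0.044,0.122,0,0,0,1],[0.041,0.044,0.122,0,0,0,1]]]'

```text
time: 2.8
eef_pos: [0.5304, -0.0673, 0.1801]
ee_rot: [[0.227, -0.974, 0.003], [-0.974, -0.227, 0.001], [0.0, -0.003, -1.0]]
force: [0.0, 0.1, -0.6]
finger_gap: 0.004
```

Run:
```python
from h import *
stat(); print(env.finger_overhang); wrist('w2',[.577,-.055,.182])
```

```text
t 2.8 gb tcp [-0.0539  0.0355  0.1801] F [ 0.   0.1 -0.6] gap 0.0 q [-0.23  0.06  1.47  0.    1.61  1.11]
0.008
gate ['red', 'yel', 'grn', 'blu'] [ 0.5909 -0.089   0.2307] 0.0001
knob [ 0.5769 -0.0548  0.1827] (2240, np.float64(0.0003465092943398321)) gb [-0.0058  0.037   0.1827]
gb by own gate [-0.0058  0.0365  0.1827]
```

View pics/w2.png

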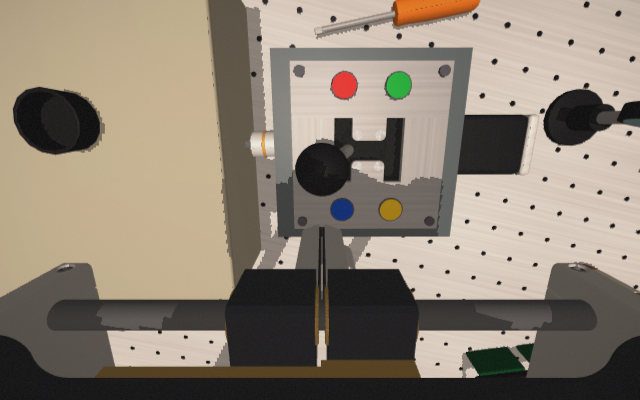

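The wrist view puts the knob at (322,168), gate frame (-6, +36.5) mm, and the closed fingers are right behind it. I'll nudge it about 5 mm to neutral.

Emit:
send_rows --commands '[[[0,-0.012,0,0,0,0,1],[0,-0.02,0,0,0,0,1],[0,-0.023,0,0,0,0,1],[0,-0.025,0,0,0,0,1],[0,-0.027,0,0,0,0,1],[0,-0.029,0,0,0,0,1],[0,-0.029,0,0,0,0,1]]]'

```text
time: 3.55
eef_pos: [0.559, -0.0607, 0.1809]
ee_rot: [[0.227, -0.974, 0.004], [-0.974, -0.227, 0.0], [0.001, -0.004, -1.0]]
force: [-2.9, -0.2, 2.0]
finger_gap: 0.004
```

Run:
```python
from h import *
stat(); wrist('w3',[.580,-.055,.182])
```

```text
t 3.55 gb tcp [-0.0246  0.0354  0.1809] F [-2.9 -0.2  2. ] gap 0.0 q [-0.21  0.12  1.4   0.    1.62  1.13]
gate ['red', 'yel', 'grn', 'blu'] [ 0.5914 -0.0901  0.2515] 0.0024
knob [ 0.5816 -0.0537  0.1829] (2308, np.float64(0.0005660593701547451)) gb [-0.001   0.037   0.1829]
gb by own gate [-0.0004  0.0377  0.1829]
```

Emit:
send_rows --commands '[[[0,0.02,0,0,0,0,1],[0,0.02,0,0,0,0,1],[-0.045,0.02,0,0,0,0,1],[-0.05,0.02,0,0,0,0,1],[-0.05,0.02,0,0,0,0,1],[-0.05,-0.0246,0,0,0,0,1],[-0.05,-0.0246,0,0,0,0,1],[-0.05,-0.0246,0,0,0,0,1]]]'

```text
time: 4.4
eef_pos: [0.5721, -0.007, 0.1796]
ee_rot: [[0.227, -0.974, 0.002], [-0.974, -0.227, -0.0], [0.0, -0.002, -1.0]]
force: [0.7, -0.0, -0.1]
finger_gap: 0.008
```

Run:
```python
from h import *
stat(); wrist('w4',[.582,-.054,.182]); print(plan((0,.065),.178))
```

```text
t 4.4 gb tcp [0.0005 0.0846 0.1796] F [ 0.7 -0.  -0.1] gap 0.01 q [-0.11  0.14  1.38  0.    1.62  1.23]
gate ['red', 'yel', 'grn', 'blu'] [ 0.5903 -0.0906  0.2648] 0.0034
knob [ 0.582  -0.0536  0.1827] (2012, np.float64(0.0003518516957995673)) gb [-0.0005  0.037   0.1827]
gb by own gate [0.0017 0.0379 0.1827]
(array([19.6,  0.1,  2.5]), array([-0.17, -0.05, -0.13]))
```

View pics/w4.png

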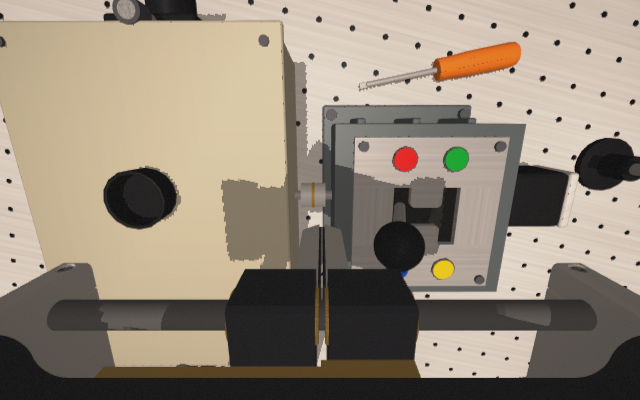

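Knob at gate x ≈ 0, with the fingers to its left. Now I'll push across, half way first.

Emit:
send_rows --commands '[[[0.012,0,0.001,0,0,0,1],[0.017,0,0.001,0,0,0,1],[0.021,0,0.001,0,0,0,1],[0.025,0,0.001,0,0,0,1],[0.029,0,0.001,0,0,0,1],[0.033,0,0.001,0,0,0,1],[0.037,0,0.001,0,0,0,1],[0.041,0,0.001,0,0,0,1],[0.045,0,0.001,0,0,0,1],[0.049,0,0.001,0,0,0,1]]]'

```text
time: 5.45
eef_pos: [0.583, -0.0551, 0.1796]
ee_rot: [[0.227, -0.974, 0.003], [-0.974, -0.227, -0.0], [0.001, -0.003, -1.0]]
force: [-0.5, 4.0, 3.2]
finger_gap: 0.003
```

Run:
```python
from h import *
stat(); wrist('w5',[.588,-.076,.187])
```

```text
t 5.45 gb tcp [1.000e-04 3.530e-02 1.796e-01] F [-0.5  4.   3.2] gap 0.0 q [-0.19  0.17  1.34  0.    1.62  1.15]
gate ['red', 'yel', 'grn'] [ 0.5922 -0.091   0.276 ] 0.0017
knob [ 0.5885 -0.0809  0.1874] (1911, np.float64(0.00038259213631360045)) gb [-0.0005  0.0089  0.1874]
gb by own gate [-0.0009  0.0108  0.1874]
```

View pics/w5.png

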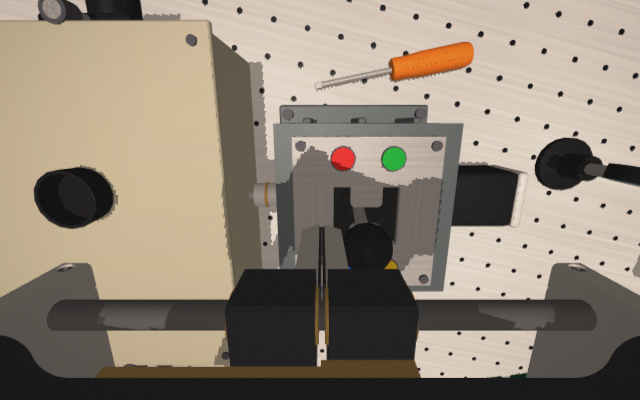

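Crossing at about 4 N. I'll continue to the right-hand slot.

Emit:
send_rows --commands '[[[0.004,0,0,0,0,0,1],[0.009,0,0,0,0,0,1],[0.014,0,0,0,0,0,1],[0.019,0,0,0,0,0,1],[0.024,0,0,0,0,0,1],[0.029,0,0,0,0,0,1],[0.033,0,0,0,0,0,1],[0.036,0,0,0,0,0,1],[0.039,0,0,0,0,0,1],[0.041,0,0,0,0,0,1],[0.043,0,0,0,0,0,1]]]'

```text
time: 6.6
eef_pos: [0.5924, -0.0975, 0.1784]
ee_rot: [[0.226, -0.974, 0.001], [-0.974, -0.226, -0.0], [0.0, -0.001, -1.0]]
force: [-0.3, 3.5, -3.2]
finger_gap: 0.005
```

Run:
```python
from h import *
stat(); wrist('w6',[.599,-.122,.182])
```

```text
t 6.6 gb tcp [-0.0005 -0.0081  0.1784] F [-0.3  3.5 -3.2] gap 0.0 q [-0.26  0.21  1.3   0.    1.63  1.08]
gate ['red', 'grn', 'blu'] [ 0.5919 -0.0879  0.2069] 0.0027
knob [ 0.5984 -0.1233  0.1832] (1944, np.float64(0.0003717402056726367)) gb [-0.0005 -0.0346  0.1832]
gb by own gate [-0.0009 -0.0359  0.1832]
```

View pics/w6.png

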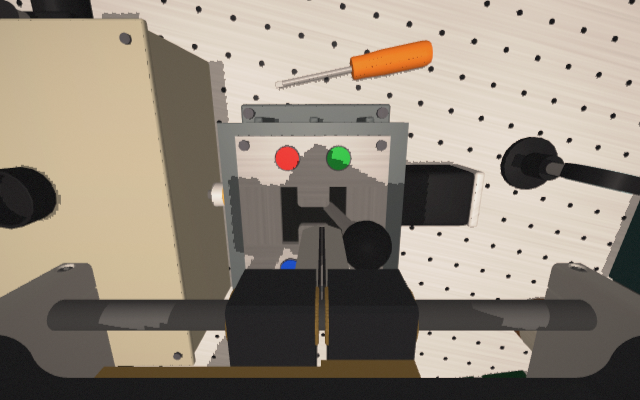

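Emit:
send_rows --commands '[[[0.001,0,0,0,0,0,1],[0.002,0,0,0,0,0,1],[-0.012,0,0,0,0,0,1],[-0.012,0.045,0,0,0,0,1],[-0.012,0.048,0,0,0,0,1],[0.028,0.048,0,0,0,0,1],[0.028,0.048,0,0,0,0,1],[0.028,0.048,0,0,0,0,1]]]'

```text
time: 7.45
eef_pos: [0.5525, -0.1367, 0.1793]
ee_rot: [[0.224, -0.974, 0.003], [-0.974, -0.224, -0.002], [0.002, -0.003, -1.0]]
force: [0.1, -0.5, -0.5]
finger_gap: 0.003
```

Run:
```python
from h import *
stat(); wrist('w7',[.599,-.122,.182])
```

```text
t 7.45 gb tcp [-0.0483 -0.0371  0.1793] F [ 0.1 -0.5 -0.5] gap 0.0 q [-0.34  0.14  1.38 -0.    1.62  1.  ]
gate ['red', 'yel', 'grn', 'blu'] [ 0.5908 -0.0891  0.231 ] 0.0001
knob [ 0.599  -0.1256  0.1825] (2251, np.float64(0.0003407859946582312)) gb [-0.0005 -0.0369  0.1825]
gb by own gate [-0.0004 -0.0374  0.1825]
```

View pics/w7.png

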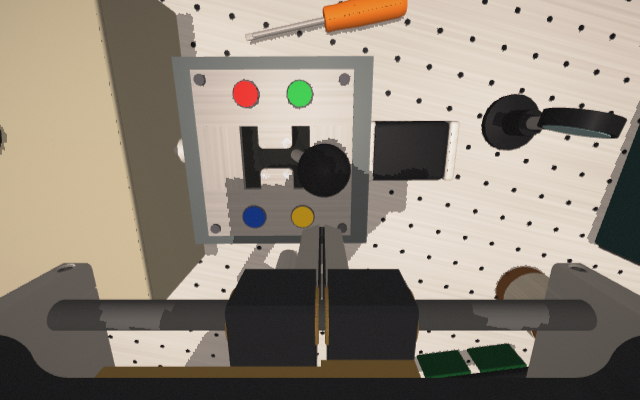

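Emit:
send_rows --commands '[[[0,-0.015,0,0,0,0,1],[0,-0.022,0,0,0,0,1],[0,-0.026,0,0,0,0,1],[0,-0.03,0,0,0,0,1],[0,-0.034,0,0,0,0,1],[0,-0.038,0,0,0,0,1],[0,-0.042,0,0,0,0,1],[0,-0.046,0,0,0,0,1],[0,-0.05,0,0,0,0,1]]]'

```text
time: 8.4
eef_pos: [0.6013, -0.1245, 0.179]
ee_rot: [[0.225, -0.974, 0.002], [-0.974, -0.225, -0.001], [0.001, -0.002, -1.0]]
force: [-2.1, 0.6, 1.7]
finger_gap: 0.002
```

Run:
```python
from h import *
stat(); wrist('w8',[.624,-.119,.180])
```

```text
t 8.4 gb tcp [ 0.002  -0.0365  0.179 ] F [-2.1  0.6  1.7] gap 0.0 q [-0.3   0.24  1.27 -0.    1.63  1.05]
gate ['red', 'grn', 'blu'] [ 0.5927 -0.0885  0.2216] 0.0036
knob [ 0.6242 -0.1189  0.1803] (2282, np.float64(0.0005492595632032372)) gb [ 0.0255 -0.0362  0.1803]
gb by own gate [ 0.024  -0.0366  0.1803]
```

Emit:
send_rows --commands '[[[0,-0.002,0,0,0,0,1],[0,-0.004,0,0,0,0,1],[0,-0.006,0,0,0,0,1],[0,-0.007,0,0,0,0,1],[0,-0.008,0,0,0,0,1]]]'

```text
time: 8.95
eef_pos: [0.6083, -0.1227, 0.1782]
ee_rot: [[0.225, -0.974, -0.001], [-0.974, -0.225, -0.001], [0.0, 0.001, -1.0]]
force: [-6.8, -1.3, 1.5]
finger_gap: 0.006
```

Emit:
send_rows --commands '[[[0,-0.001,0,0,0,0,1],[0,-0.002,0,0,0,0,1]]]'

```text
time: 9.15
eef_pos: [0.6086, -0.1227, 0.1782]
ee_rot: [[0.225, -0.974, -0.005], [-0.974, -0.225, -0.001], [-0.0, 0.006, -1.0]]
force: [-8.2, -1.1, 2.6]
finger_gap: 0.005
```

Run:
```python
from h import *
stat(); wrist('w9',[.632,-.117,.178])
```

```text
t 9.15 gb tcp [ 0.0096 -0.0363  0.1782] F [-8.2 -1.1  2.6] gap 0.0 q [-0.29  0.26  1.24 -0.    1.64  1.06]
gate ['red', 'grn'] [ 0.5908 -0.0891  0.2317] 0.0
knob [ 0.6312 -0.1168  0.1788] (2262, np.float64(0.0005572219292727101)) gb [ 0.0329 -0.0358  0.1788]
gb by own gate [ 0.033  -0.0363  0.1788]
```

Emit:
send_rows --commands '[[[0,-0.002,0,0,0,0,1],[0,-0.003,0,0,0,0,1],[0,-0.004,0,0,0,0,1]]]'

```text
time: 9.5
eef_pos: [0.6092, -0.1225, 0.1782]
ee_rot: [[0.224, -0.975, -0.014], [-0.975, -0.224, -0.002], [-0.001, 0.014, -1.0]]
force: [-12.3, -1.2, 5.4]
finger_gap: 0.006
```

Run:
```python
from h import *
stat(); wrist('w10',[.632,-.117,.178])
```

```text
t 9.5 gb tcp [ 0.0101 -0.0363  0.1782] F [-12.3  -1.2   5.4] gap 0.01 q [-0.29  0.27  1.24 -0.01  1.65  1.06]
gate ['red', 'grn'] [ 0.5909 -0.089   0.2307] 0.0
knob [ 0.6318 -0.1167  0.1787] (2258, np.float64(0.0005437001614506736)) gb [ 0.0335 -0.0358  0.1787]
gb by own gate [ 0.0335 -0.0363  0.1787]
```

View pics/w10.png

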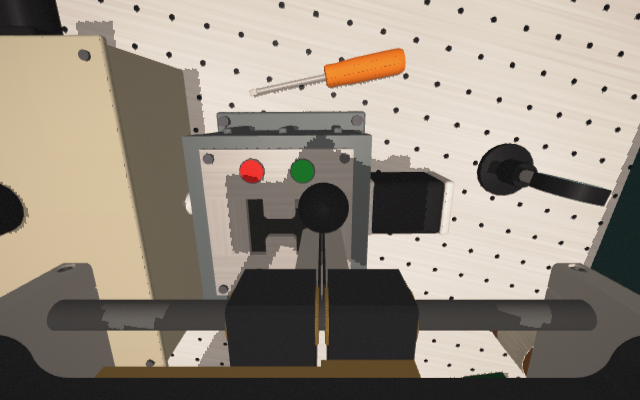

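It's against the hard stop: 12 N and no further travel. I'll back off, rise and check.

Emit:
send_rows --commands '[[[0,0.005,0,0,0,0,1],[0,0.02,0,0,0,0,1],[0,0.04,0,0,0,0,1],[0,0.05,-0.03,0,0,0,1],[0,0.06,-0.08,0,0,0,1],[0,0.06,-0.12,0,0,0,1],[0,0.06,-0.12,0,0,0,1],[0,0.06,-0.12,0,0,0,1]]]'

```text
time: 10.35
eef_pos: [0.5536, -0.1358, 0.3006]
ee_rot: [[0.224, -0.975, -0.009], [-0.975, -0.224, -0.003], [0.001, 0.009, -1.0]]
force: [-0.3, -0.3, 0.2]
finger_gap: 0.007
```

Run:
```python
from h import *
stat(); wrist('w11',[.632,-.117,.178])
s=snapshot('scene'); save(s,'scene1.png'); W=cloud(s); k=knob(W,(180,235,240,310),[.632,-.117,.178]); print(k,togb(k[0]))
```

```text
t 10.35 gb tcp [-0.047  -0.0365  0.3006] F [-0.3 -0.3  0.2] gap 0.01 q [-0.34  0.14  1.14 -0.01  1.87  1.01]
gate ['red', 'yel', 'grn', 'blu'] [ 0.5871 -0.1369 -0.4729] 0.1126
knob [ 0.632  -0.1165  0.1784] (855, np.float64(0.0003888353016356954)) gb [ 0.0337 -0.0357  0.1784]
gb by own gate [0.0306 0.0386 0.1784]
(array([ 0.6357698 , -0.1194194 ,  0.17633402]), 117, np.float64(0.0009118387912097495)) [ 0.03673054 -0.03937477  0.17633402]
```

View pics/w11.png

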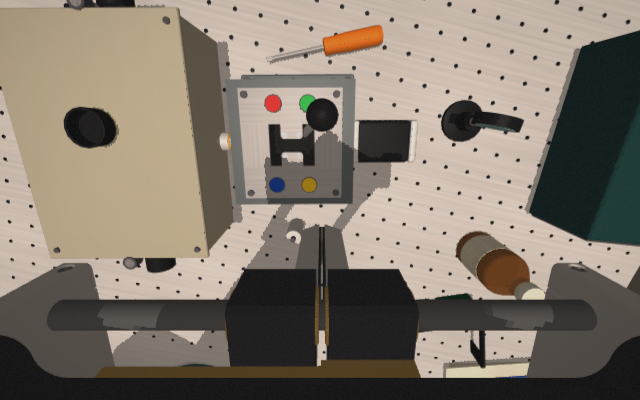

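View pics/scene1.png

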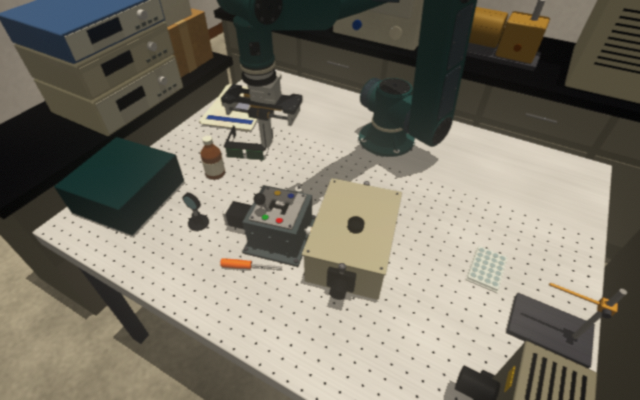

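The lever is at the green end in both views: 33.7 mm by the wrist camera, and about 34 mm by the scene camera using its own gate fit. The height is 178 mm, as expected at a slot end. The bystanders are where they were and the arm is clear, so I'm handing in.

Run:
```python
from h import *
stat(); print(job.finish_job())
```

```text
t 10.45 gb tcp [-0.0481 -0.0359  0.2971] F [ 0.7  0.6 -0.9] gap 0.0 q [-0.34  0.14  1.15 -0.01  1.87  1.01]
the job is handed in; nothing more can be done
None
```

The lever is in gear at the green disc, which marks the far end of the right-hand slot, and I handed the job in at about 10.5 s of the 48 s allowed. No verdict was reported.

**What I did:** With the fingers closed, I nudged the knob about 5 mm along the left slot to neutral. I then pushed it across the gate from the left, using about 4–5 N. Finally I pushed it from behind to the far end until it stopped moving under about 12 N, then backed off and rose clear.

**Last checks:**
- **Lever position:** the knob is about 34 mm past the middle of the H in x, 36–38 mm to the right, and 178 mm high, matching a slot end. That puts the stem about 30 mm from the green disc's centre, against a limit of 32.5 mm.
- **Robot:** it was clear of the lever, with the tool force close to zero.
- **Other objects:** by eye, nothing else had moved in the scene and wrist pictures; I did not measure their positions.

**Disagreements:**
- The scene and wrist cameras differ by about 3–4 mm in world position. They agree to about 1–2 mm once each is measured against its own view of the gate discs.
- The last automatic gate fit from the wrist camera failed (residual 113 mm). The green disc was partly hidden by the knob, or another coloured object was picked up. I discarded that fit and used the earlier ones, which had sub-millimetre residuals.

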